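# Stop the cork feeder with its hole over the chute

## Task

The flat metal wheel of the cork feeder on the tasting counter has been left spinning freely. Slow it by touch so that it comes to rest with its one round cork hole over the slot of the fixed chute, so that a cork could drop straight through, then let go and leave it standing still there.

Things in the scene. Friction and masses are not known exactly. Their poses are not given: they have to be found in the camera images.
- feed_wheel (a joint): turn of the feed wheel, rad, anticlockwise from above, counting on past 2 pi; at 0 and each whole turn its hole is over the slot. It spins freely from the start, anticlockwise, at 0.6 to 1.3 rad/s, losing only about 0.01 rad/s each second. A light press on its top with shut fingertips, clear of the hole, stops it almost at once; held about a second, it stays put when let go.
- wheel_hole (a point): centre of the only through hole of the wheel, level with its top: round, 40 mm across, 85 mm from the axle; travels with the wheel, its x axis pointing outwards. The wheel is a flat bare-steel disc, 250 mm across, 10 mm thick, its smooth top 50 mm above the counter, on a fixed dark steel bed 270 mm across and 36 mm high.
- chute_slot (a point): point where the hole must stop, 85 mm from the axle, level with the wheel's top, over the fixed radial slot in the bed; x axis outwards along the slot. The slot, 44 mm wide with a black floor, is hidden under the wheel but runs on past its edge as an open trough with two walls out to 190 mm from the axle. (The solid lug with a bolt, opposite, is only a clamp.)
- wheel_hub (a point): centre of the top of the wheel's steel hub cap, on the upright axle: 36 mm across, 72 mm above the counter, 22 mm above the wheel's top; only this cap and three 2 mm screw heads within 45 mm of the axle stand up from the wheel.

How it is judged:
At the end, for the whole second after the job is handed in: the wheel stands still (under 0.05 rad/s) with the centre of its hole within 18 mm, seen from above, of the chute slot's point (about 12 degrees either way), and nothing touches it (horizontal distance between wheel_hole and chute_slot below 0.018 m and velocity of joint feed_wheel between -0.05 and 0.05 rad/s).
It also fails if it takes over 48 s, if anything falls off the work surface, if the arm or the gripper's body presses on something with over 40 N, if the wrist force passes 120 N, or if a joint passes its speed limit or range.

## Robot

A 6-joint arm with a two-finger parallel gripper is mounted at the origin on the work surface. World frame = base frame: x ahead of the robot, y to its left, z up, the work surface at z = 0. Lengths are in m, angles in rad, forces in N, time in s.
With the tool pointing down it reaches from about 0.3 to 0.85 m from the base axis. Payload 5.4 kg.
Tool frame: the origin (TCP) lies on the centre line of the jaws, within the pads' length; the fingertips stand r.finger_overhang ahead of it and the grasp point (between the pads) lies 2 mm behind it (r.finger_overhang is the distance from the TCP to the fingertips, in m); z points along the fingers, y is the line along which they close (so a half turn about z gives the same grasp; the last joint's range is limited). The gripper opens to 85 mm and grips with 20 to 120 N. Pads are 22 mm wide; open, the fingers measure 114 mm over their backs; the gripper's body (76 mm by 85 mm) begins 54 mm behind the grasp point. The pads swing forward as they close: fully open they stand 13 mm farther back than shut.
Start: joints at [1.073, 0.158, 1.597, -0, 1.386, -0.21], TCP at [0.163, 0.551, 0.248] pointing down, gripper open.
Joint ranges: [-2.91, 2.91], [-0.94, 2.29], [0.18, 2.7], [-1.29, 4.43], [0.17, 2.64], [-3, 3]. Speed limits (rad/s): [2.57, 2.57, 3.14, 3.14, 3.14, 3.14].

## Interface

Orientations are given as a unit quaternion [x, y, z, w].
In Python, from plant import r gives the robot as it stands.
- The arm moves only by the tool carry_out, never from a script. Its argument "series" is a list of rows, each a list of 7 numbers: the shift along the tool's x, y, z in m, then the turn, a rotation vector about the tool's x, y, z in degrees, then the finger opening in m, from 0 to 0.0854. In form: [[dx, dy, dz, wx, wy, wz, gripper], ...]. A call has exactly 10 rows; each row is the pose to reach, as a shift and turn from the pose commanded when the call began, along the tool's axes at that moment; what a row does not reach only later rows make up. A row lasts 1/8 s, in which the tool goes at most 62.5 mm and 10.7 degrees, less where a joint would pass 70% of its speed; a pose out of reach is approached as far as the arm can. A call with a gripper value outside its range is refused whole. The fingers move at their own pace and stop on an object; "squeeze" is the grip in N (left out, the last holds). Time passes only in rows, so rows that repeat a pose let the fingers close, or fill a call up. It gives the time, the measured TCP pose, the force, the opening and the grip force at its end, in the units of the state.
- r.get_obs(): the state, without advancing time (a new reading comes with each control period).
- r.snapshot(name): name is "scene" or "top" or "wrist"; returns a dict with "color" (384x512x3 uint8, red, green, blue), "vfov" (degrees; the focal length in pixels is half the picture's height over the tangent of half this angle, whatever the lens; pixels are square), "cx", "cy" (the principal point, pixels), "extrinsics" (4x4, takes a point from camera to world coordinates). Camera axes: x right, y down, z forward; pixel columns grow to the right and rows downward; lengths in m; the calibration is good to about 2 mm. The wrist camera is an equidistant fisheye: a pixel r from the principal point sees the ray r / f radians off the axis. A picture is of the moment at which its call begins. There is no depth.
- r.finish_job(): hands the job in; it is judged then, once.
The state is a dict: "time_s": time; "q": joint angles; "joint_vel": joint speeds; "tau": joint torques, N m; "eef_pos": TCP position; "ee_rot": TCP orientation; "ft_force": force on the tool from outside, world axes, zero at the start; "ft_torque": the same for the moment, N m; "finger_gap": finger opening in m; "grasp_force": force on a finger pad.
Only numpy, scipy, OpenCV 4.12 (cv2) and the standard library are available. Lean on these libraries where they do the work, as an engineer would, in place of code of your own. Each camera call takes 0.05 s, during which the arm holds its last target. There are 200 camera calls.

## Working session

There is one attempt and no reset: what is moved stays moved. The work goes in short steps, Python scripts to look and compute and a tool call to move; the robot and the scene stay as the last step left them, time stands still between calls to the robot, and variables do not carry over. Pictures are saved under pics/ and viewed, at most 10 in all, crops included, and the job is handed in when it is done.

Besides the shell and the picture viewer there is one more tool, called after "Emit:" by a JSON object that holds its "op" and its "data", one argument or row to a line. carry_out: Moves the arm, as the interface text tells. Its arguments: {"type":"object","properties":{"series":{"type":"array","items":{"type":"array","items":{"type":"number"}}},"squeeze":{"type":"number"}},"required":["series"]}

```bash
ls; mkdir -p pics
python3 - <<'E'
from plant import r
import cv2
o=r.get_obs();print(o['time_s'],o['eef_pos'],o['ee_rot'],r.finger_overhang)
a=r.snapshot("top");b=r.snapshot("scene")
for n,s in(("top",a),("scene",b)):
    cv2.imwrite(f"pics/{n}0.png",s["color"][...,::-1]);print(s["vfov"],s["cx"],s["cy"],s["extrinsics"].tolist() if hasattr(s["extrinsics"],'tolist') else s["extrinsics"])
print(r.get_obs()['time_s'])
E
```

```text
pics
0.0 [0.16294791 0.5508337  0.24728745] [ 1.43417433e-01  9.89661815e-01 -9.03027188e-04 -3.41506182e-04] 0.017
53.46509144796032 257.9656877792893 191.13471884092814 [[0.020601281582858892, -0.9969415033068232, 0.07538717517903798, 0.5389340907532005], [-0.9993693020537825, -0.018352625865497265, 0.03040031638612153, 0.005208752987615964], [-0.02892378449786548, -0.07596591412055995, -0.9966908219614288, 0.7381250695012801], [0.0, 0.0, 0.0, 1.0]]
43.80345657895692 263.18376734122404 196.7023113408937 [[-0.7242904035859178, 0.4872566038770202, -0.48783646158480287, 0.9263184560541116], [0.6892639636148148, 0.49335829520772295, -0.5305777803599813, 0.3640585830148076], [-0.01784936232316587, -0.720540487778419, -0.6931830968342306, 0.5276828182170487], [0.0, 0.0, 0.0, 1.0]]
0.1
```

View pics/top0.png

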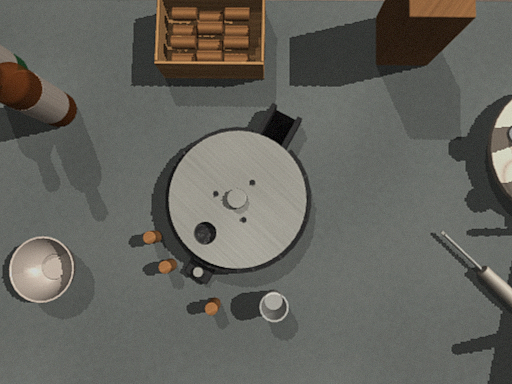

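View pics/scene0.png

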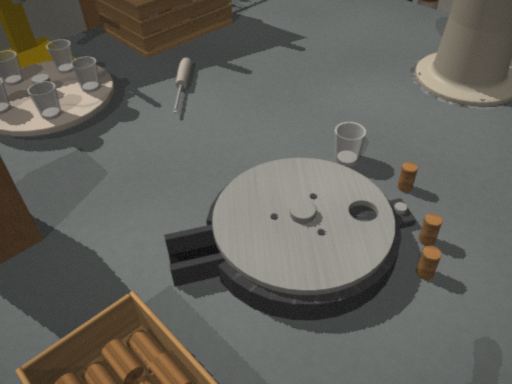

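The top view shows the wheel, with its hub near (236,198), hole near (205,233), and trough near (282,125). The lug is opposite the trough at (198,272). The scene view agrees. Next I'll measure the geometry and spin.

```bash
cat > h.py <<'E'
import numpy as np, cv2
from plant import r
def cast(s,uv,z):
    uv=np.atleast_2d(np.asarray(uv,float)); f=192/np.tan(np.radians(s["vfov"]/2)); E=np.asarray(s["extrinsics"])
    d=np.c_[(uv[:,0]-s["cx"])/f,(uv[:,1]-s["cy"])/f,np.ones(len(uv))]@E[:3,:3].T
    return (E[:3,3]+d*((z-E[2,3])/d[:,2])[:,None])[:,:2]
V,U=np.mgrid[:384,:512]; UV=np.c_[U.ravel(),V.ravel()]
def gray(s): return cv2.cvtColor(s["color"],cv2.COLOR_RGB2GRAY)
def hole(s,c,thr=75):
    P=cast(s,UV,.05)-c; rad=np.hypot(*P.T)
    m=((gray(s).ravel()<thr)&(rad>.055)&(rad<.112)).reshape(384,512).astype(np.uint8)
    n,_,st,ce=cv2.connectedComponentsWithStats(m)
    if n<2: return None
    i=1+np.argmax(st[1:,4]); p=cast(s,ce[i],.05)[0]-c
    return np.arctan2(p[1],p[0]),np.hypot(*p),int(st[i,4])
E
python3 - <<'E'
from h import *
import json
s=r.snapshot("top");t=r.get_obs()['time_s'];g=gray(s)
m=(g>110).astype(np.uint8)
n,l,st,ce=cv2.connectedComponentsWithStats(m); i=l[180,215]; print(st[i])
cs,_=cv2.findContours((l==i).astype(np.uint8),cv2.RETR_EXTERNAL,cv2.CHAIN_APPROX_NONE)
k=max(cs,key=cv2.contourArea)[:,0]; P=cast(s,cv2.convexHull(k)[:,0],.05).astype(np.float32)
(cx,cy),R=cv2.minEnclosingCircle(P);el=cv2.fitEllipse(cast(s,k,.05).astype(np.float32)*1000)
print(cx,cy,R,el); c=np.array(el[0])/1000
for T in range(3):
    a=r.snapshot("top");print(r.get_obs()['time_s'],hole(a,c))
# trough dark pixels
Q=cast(s,UV,.03)-c;rad=np.hypot(*Q.T);
for th in(25,40,55):
    mm=((g.ravel()<th)&(rad>.145)&(rad<.2)&(Q[:,0]>.05)).reshape(384,512).astype(np.uint8)
    n,l2,st2,ce2=cv2.connectedComponentsWithStats(mm);j=1+np.argmax(st2[1:,4]);q=cast(s,ce2[j],.03)[0]-c
    print(th,st2[j],ce2[j],q,np.arctan2(q[1],q[0]))
cv2.imwrite("pics/tr.png",cv2.resize(s["color"][90:160,240:320,::-1],None,fx=7,fy=7,interpolation=cv2.INTER_CUBIC))
E
```

```text
[  169   131   138   137 14272]
0.5776395201683044 0.06426063925027847 0.12530077993869781 ((577.3387451171875, 64.29276275634766), (247.8719482421875, 247.98487854003906), 173.30091857910156)
0.2 (np.float64(2.557406314536662), np.float64(0.0841226538502337), 353)
0.25 (np.float64(2.6069426815224666), np.float64(0.08424018349728378), 355)
0.3 (np.float64(2.653329587076816), np.float64(0.08422180154793325), 353)
25 [267 111  28  27 425] [280.14352941 123.42352941] [ 0.14397894 -0.07668552] -0.48939883742591084
40 [265 108  30  30 469] [279.79957356 123.15351812] [ 0.14448812 -0.07602922] -0.48438493393468274
55 [259 104  42  38 748] [279.84625668 122.53208556] [ 0.14568101 -0.07609779] -0.4813744017168306
```

View pics/tr.png

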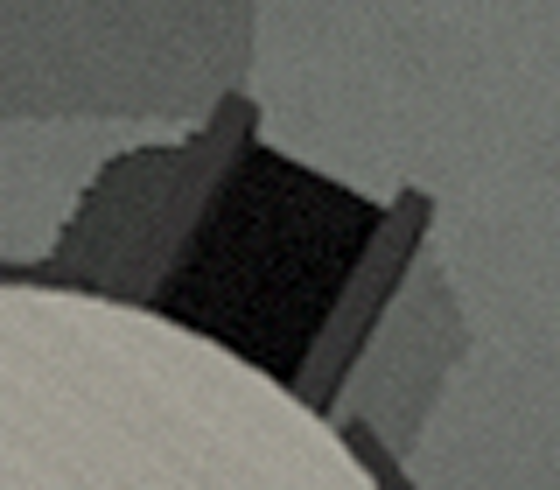

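The crop shows the black trough floor with its two walls. In full-image pixels the wall ends are near (274.7,104.3) and (299.7,117.9).

Run:
```python
from h import *
from scipy.spatial.transform import Rotation as Ro
s=r.snapshot("top");t=r.get_obs()['time_s'];c=np.array([.5774,.0643])
for z in(.036,.05):
    p=cast(s,[[274.7,104.3],[299.7,117.9],[287.2,111.1],[198,272]],z)-c;print(z,p,np.arctan2(p[:,1],p[:,0]))
print(t,hole(s,c))
o=r.get_obs();R=Ro.from_quat(o['ee_rot']).as_matrix();print(R.round(3))
print(R.T@(np.array([.577,.154,.12])-o['eef_pos']))
```

```text
0.036 [[ 0.17874788 -0.06574222]
 [ 0.15334917 -0.11288277]
 [ 0.16601876 -0.08936773]
 [-0.13549384  0.06884112]] [-0.35243729 -0.63455595 -0.49381534  2.67150542]
0.05 [[ 0.17441675 -0.0656096 ]
 [ 0.14952448 -0.1118102 ]
 [ 0.16194145 -0.08876403]
 [-0.13355916  0.06629022]] [-0.35979228 -0.64207357 -0.50140195  2.68088053]
0.35 (np.float64(2.6987046028891455), np.float64(0.08386162336176693), 343)
[[-0.959  0.284 -0.   ]
 [ 0.284  0.959 -0.   ]
 [ 0.    -0.    -1.   ]]
[-0.50957972 -0.26336975  0.128168  ]
```

Emit:
{"op": "carry_out", "data": {
  "series": [
    [-0.05,-0.026,0.0,0,0,0,0],
    [-0.1,-0.052,0.0,0,0,0,0],
    [-0.15,-0.078,0.01,0,0,0,0],
    [-0.2,-0.104,0.02,0,0,0,0],
    [-0.25,-0.13,0.03,0,0,0,0],
    [-0.3,-0.156,0.05,0,0,0,0],
    [-0.36,-0.186,0.07,0,0,0,0],
    [-0.41,-0.212,0.09,0,0,0,0],
    [-0.46,-0.238,0.11,0,0,0,0],
    [-0.51,-0.263,0.128,0,0,0,0]
  ],
  "squeeze": 20
}}

```text
time_s: 1.6
eef_pos: [0.5788, 0.1528, 0.1196]
ee_rot: [0.144, 0.99, 0.0, 0.0]
ft_force: [0.1, 0.4, 1.2]
finger_gap: -0.0
grasp_force: 0.0
```

Run:
```python
from h import *
s=r.snapshot("top");o=r.get_obs();c=np.array([.5774,.0643])
cv2.imwrite("pics/t2.png",s["color"][...,::-1]);print(o['time_s'],hole(s,c,60),o['eef_pos'],o['ee_rot'],o['finger_gap'],o['ft_force'])
```

```text
1.65 (np.float64(1.5391066624100318), np.float64(0.09277517448891091), 464) [0.58204467 0.1472557  0.11701565] [ 1.45623127e-01  9.89338742e-01 -1.57267295e-03  5.33181226e-04] -8.578493958200546e-05 [-1.22415109 -6.20646912 -0.37590828]
```

View pics/t2.png

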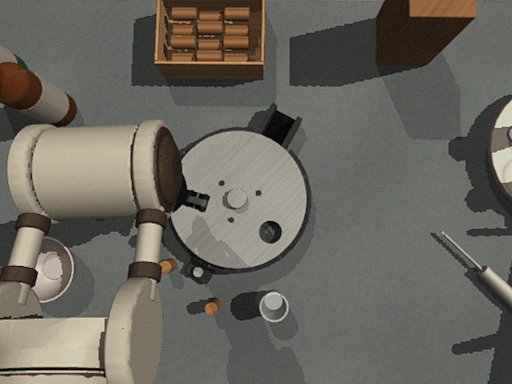

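The hole shows clearly at (270,232), and the closed fingertips at (200,202) are over the left part of the wheel. Next: lower to a hover, then measure.

Emit:
{"op": "carry_out", "data": {
  "series": [
    [0,0,0.01,0,0,0,0],
    [0,0,0.02,0,0,0,0],
    [0,0,0.03,0,0,0,0],
    [0,0,0.04,0,0,0,0],
    [0,0,0.044,0,0,0,0],
    [0,0,0.044,0,0,0,0],
    [0,0,0.044,0,0,0,0],
    [0,0,0.044,0,0,0,0],
    [0,0,0.044,0,0,0,0],
    [0,0,0.044,0,0,0,0]
  ]
}}

```text
time_s: 2.9
eef_pos: [0.5777, 0.1544, 0.0764]
ee_rot: [0.143, 0.99, 0.0, 0.0]
ft_force: [-0.8, 0.3, 0.2]
finger_gap: 0.0
grasp_force: 0.0
```

```bash
cat >> h.py <<'E'
def hole2(s,c,thr=60):
    P=cast(s,UV,.05)-c; rad=np.hypot(*P.T); an=np.arctan2(P[:,1],P[:,0])
    m=((gray(s).ravel()<thr)&(rad>.055)&(rad<.112)&(an>-2.8)&(an<.9)).reshape(384,512).astype(np.uint8)
    n,_,st,ce=cv2.connectedComponentsWithStats(m)
    if n<2: return None
    i=1+np.argmax(st[1:,4]); p=cast(s,ce[i],.05)[0]-c
    return np.arctan2(p[1],p[0]).round(4),np.hypot(*p).round(4),int(st[i,4])
E
python3 - <<'E'
from h import *
c=np.array([.5774,.0643]);T=[]
for i in range(3):
    t=r.get_obs()['time_s'];s=r.snapshot("top");h=hole2(s,c);print(t,h);T.append((t,h[0]))
p=np.polyfit(*np.array(T).T,1);w=(T[-1][1]+2*np.pi-2.653)/(T[-1][0]-.25)
o=r.get_obs();print(p,w,'eta',T[-1][0]+(-.485-T[-1][1])/w,o['time_s'],o['eef_pos'],o['ft_force'])
E
```

```text
2.9 (np.float64(-1.0994), np.float64(0.0869), 291)
2.95 (np.float64(-1.0513), np.float64(0.0871), 290)
3.0 (np.float64(-1.0117), np.float64(0.0867), 302)
[ 0.877      -3.64128333] 0.9521764753380313 eta 3.5531537626079417 3.05 [0.57761274 0.15436826 0.0763247 ] [ 0.97975403  0.62295381 -0.28165752]
```

Emit:
{"op": "carry_out", "data": {
  "series": [
    [0,0,0.003,0,0,0,0],
    [0,0,0.005,0,0,0,0],
    [0,0,0.006,0,0,0,0],
    [0,0,0.012,0,0,0,0],
    [0,0,0.012,0,0,0,0],
    [0,0,0.012,0,0,0,0],
    [0,0,0.012,0,0,0,0],
    [0,0,0.012,0,0,0,0],
    [0,0,0.012,0,0,0,0],
    [0,0,0.012,0,0,0,0]
  ]
}}

```text
time_s: 4.3
eef_pos: [0.5802, 0.1544, 0.067]
ee_rot: [0.143, 0.99, 0.001, 0.003]
ft_force: [0.3, -0.5, 9.9]
finger_gap: -0.0001
grasp_force: 5.2
```

Run:
```python
from h import *
c=np.array([.5774,.0643])
for i in range(3):
    t=r.get_obs()['time_s'];s=r.snapshot("top");h=hole2(s,c);print(t,h)
o=r.get_obs();print(o['eef_pos'],o['ft_force'])
cv2.imwrite("pics/t3.png",s["color"][...,::-1])
```

```text
4.3 (np.float64(-0.5834), np.float64(0.0848), 363)
4.35 (np.float64(-0.5824), np.float64(0.0848), 361)
4.4 (np.float64(-0.5828), np.float64(0.0848), 362)
[0.58023976 0.15443787 0.06703021] [-0.17040355 -0.17833171 10.81972546]
```

View pics/t3.png

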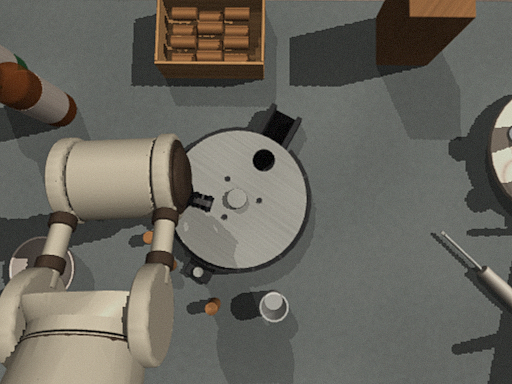

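The hole has stopped at (263,160), beside the trough and about 8 mm off the slot point, so within tolerance. I'll hold a little longer and then lift straight up.

Emit:
{"op": "carry_out", "data": {
  "series": [
    [0,0,0,0,0,0,0],
    [0,0,0,0,0,0,0],
    [0,0,0,0,0,0,0],
    [0,0,0,0,0,0,0],
    [0,0,-0.004,0,0,0,0],
    [0,0,-0.02,0,0,0,0],
    [0,0,-0.05,0,0,0,0],
    [0,0,-0.08,0,0,0,0],
    [0,0,-0.08,0,0,0,0],
    [0,0,-0.08,0,0,0,0]
  ]
}}

```text
time_s: 5.7
eef_pos: [0.577, 0.1544, 0.1437]
ee_rot: [0.143, 0.99, -0.0, -0.001]
ft_force: [0.3, 0.2, -0.0]
finger_gap: 0.0004
grasp_force: 0.0
```

Run:
```python
from h import *
c=np.array([.5774,.0643])
for i in range(6):
    t=r.get_obs()['time_s'];s=r.snapshot("top");h=hole2(s,c);print(t,h)
o=r.get_obs();print(o['eef_pos'],o['ft_force'])
a=h[0];print('offset mm',85*2*np.sin(abs(a+.485)/2))
```

```text
5.7 (np.float64(-0.5268), np.float64(0.085), 362)
5.75 (np.float64(-0.5244), np.float64(0.085), 361)
5.8 (np.float64(-0.5219), np.float64(0.085), 359)
5.85 (np.float64(-0.5191), np.float64(0.0852), 357)
5.9 (np.float64(-0.516), np.float64(0.0852), 358)
5.95 (np.float64(-0.5124), np.float64(0.0851), 363)
[0.57709603 0.15435978 0.14341328] [0.09423954 0.62791707 0.25098077]
offset mm 2.3289271456820364
```

The wheel is creeping at about 0.056 rad/s after release, toward the slot. I'll press again gently.

Emit:
{"op": "carry_out", "data": {
  "series": [
    [0,0,0.025,0,0,0,0],
    [0,0,0.05,0,0,0,0],
    [0,0,0.07,0,0,0,0],
    [0,0,0.075,0,0,0,0],
    [0,0,0.079,0,0,0,0],
    [0,0,0.079,0,0,0,0],
    [0,0,0.079,0,0,0,0],
    [0,0,0.079,0,0,0,0],
    [0,0,0.079,0,0,0,0],
    [0,0,0.079,0,0,0,0]
  ]
}}

```text
time_s: 7.25
eef_pos: [0.579, 0.1544, 0.0671]
ee_rot: [0.143, 0.99, 0.0, 0.002]
ft_force: [0.2, 0.1, 6.0]
finger_gap: -0.0002
grasp_force: 2.8
```

Run:
```python
from h import *
c=np.array([.5774,.0643])
for i in range(3):
    t=r.get_obs()['time_s'];s=r.snapshot("top");h=hole2(s,c);print(t,h)
o=r.get_obs();print(o['eef_pos'],o['ft_force'])
```

```text
7.25 (np.float64(-0.5148), np.float64(0.0852), 360)
7.3 (np.float64(-0.5154), np.float64(0.0852), 359)
7.35 (np.float64(-0.516), np.float64(0.0852), 358)
[0.57902213 0.15444789 0.06705801] [-0.43774998 -0.75896982  6.02129208]
```

Pressing deflects the tip about 2 mm in +x, and it flicks back when I lift. I'll unload slowly.

Emit:
{"op": "carry_out", "data": {
  "series": [
    [0,0,-0.0003,0,0,0,0],
    [0,0,-0.0006,0,0,0,0],
    [0,0,-0.0009,0,0,0,0],
    [0,0,-0.0012,0,0,0,0],
    [0,0,-0.0015,0,0,0,0],
    [0,0,-0.0018,0,0,0,0],
    [0,0,-0.002,0,0,0,0],
    [0,0,-0.002,0,0,0,0],
    [0,0,-0.002,0,0,0,0],
    [0,0,-0.002,0,0,0,0]
  ]
}}

```text
time_s: 8.65
eef_pos: [0.5774, 0.1544, 0.0671]
ee_rot: [0.143, 0.99, -0.0, -0.0]
ft_force: [0.4, 0.5, 3.4]
finger_gap: -0.0
grasp_force: 1.3
```

Run:
```python
from h import *
c=np.array([.5774,.0643])
for i in range(3):
    t=r.get_obs()['time_s'];s=r.snapshot("top");h=hole2(s,c);print(t,h)
o=r.get_obs();print(o['eef_pos'],o['ft_force'])
```

```text
8.65 (np.float64(-0.499), np.float64(0.085), 357)
8.7 (np.float64(-0.4986), np.float64(0.085), 357)
8.75 (np.float64(-0.499), np.float64(0.085), 357)
[0.57740547 0.15444135 0.06710981] [-0.34399342  0.2816357   2.43711929]
```

Emit:
{"op": "carry_out", "data": {
  "series": [
    [0,0,-0.0003,0,0,0,0],
    [0,0,-0.0006,0,0,0,0],
    [0,0,-0.0009,0,0,0,0],
    [0,0,-0.0012,0,0,0,0],
    [0,0,-0.0015,0,0,0,0],
    [0,0,-0.002,0,0,0,0],
    [0,0,-0.003,0,0,0,0],
    [0,0,-0.01,0,0,0,0],
    [0,0,-0.04,0,0,0,0],
    [0,0,-0.06,0,0,0,0]
  ]
}}

```text
time_s: 10.05
eef_pos: [0.5783, 0.1544, 0.1293]
ee_rot: [0.143, 0.99, 0.0, 0.001]
ft_force: [0.6, 0.5, -0.6]
finger_gap: 0.0003
grasp_force: 0.0
```

Run:
```python
from h import *
c=np.array([.5774,.0643])
for i in range(12):
    t=r.get_obs()['time_s'];s=r.snapshot("top");h=hole2(s,c)
    if i%3==2:print(t,h)
o=r.get_obs();print(o['eef_pos'],o['ft_force'])
cv2.imwrite("pics/t4.png",s["color"][...,::-1])
```

```text
10.15 (np.float64(-0.4698), np.float64(0.085), 355)
10.3 (np.float64(-0.4692), np.float64(0.085), 356)
10.45 (np.float64(-0.4675), np.float64(0.0851), 357)
10.6 (np.float64(-0.4647), np.float64(0.0851), 358)
[0.57730415 0.15437649 0.12675845] [ 0.0888101   0.32151468 -0.35549315]
```

View pics/t4.png

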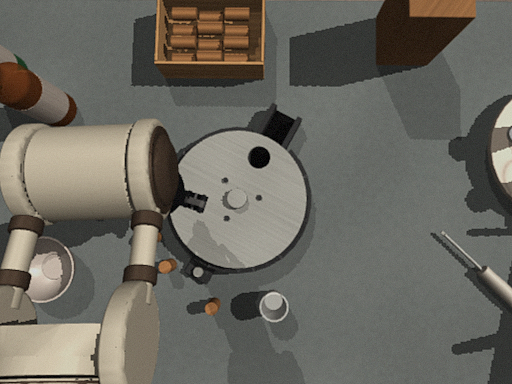

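The hole is at (259,157), in line with the trough, and only a tiny drift remains. I'll wait for it to die out.

Emit:
{"op": "carry_out", "data": {
  "series": [
    [0,0,0,0,0,0,0],
    [0,0,0,0,0,0,0],
    [0,0,0,0,0,0,0],
    [0,0,0,0,0,0,0],
    [0,0,0,0,0,0,0],
    [0,0,0,0,0,0,0],
    [0,0,0,0,0,0,0],
    [0,0,0,0,0,0,0],
    [0,0,0,0,0,0,0],
    [0,0,0,0,0,0,0]
  ]
}}

```text
time_s: 11.9
eef_pos: [0.5776, 0.1544, 0.1273]
ee_rot: [0.143, 0.99, -0.0, -0.0]
ft_force: [0.2, -0.6, -0.2]
finger_gap: 0.0001
grasp_force: 0.0
```

Run:
```python
from h import *
c=np.array([.5774,.0643]);T=[]
for i in range(12):
    t=r.get_obs()['time_s'];s=r.snapshot("top");h=hole2(s,c);T.append((t,h[0]))
T=np.array(T);w=np.polyfit(*T.T,1)[0];off=85*abs(T[-1,1]+.485);print(T[0],T[-1],w,off)
if abs(w)<.01 and off<8: print(r.finish_job())
```

```text
[11.9    -0.4603] [12.45   -0.4603] -0.0001188811188813025 2.0995
the job is handed in; nothing more can be done
None
```

The job is handed in at about 12.5 s: the wheel measured still (about 0.0001 rad/s) with its hole about 2 mm from the chute slot point by camera, and the gripper clear of it.

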